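# Lean primed panels up to dry behind a foot bar

## Robot

A 7-joint arm with a two-finger parallel gripper is mounted at the origin on the work surface. World frame = base frame: x ahead of the robot, y to its left, z up, the work surface at z = 0. Lengths are in m, angles in rad, forces in N, time in s.
With the tool pointing down it reaches from about 0.425 to 0.95 m from the base axis. Payload 16.7 kg.
Tool frame: the origin (TCP) lies on the mounting face of the last link; the fingertips stand 199 mm ahead of it and the grasp point (between the pads) lies 180 mm ahead of it (r.tips_ahead is the distance from the TCP to the fingertips, in m); z points along the fingers, y is the line along which they close (so a half turn about z gives the same grasp; the last joint's range is limited). The gripper opens to 94 mm and grips with 3 to 60 N. Pads are 16 mm wide; open, the fingers measure 119 mm over their backs; the gripper's body (75 mm by 177 mm) begins 78 mm behind the grasp point.
Start: joints at [-1.438, 0.426, 0.074, 1.606, -0.034, 1.111, -0.067], TCP at [0.188, 0.648, 0.405] pointing down, gripper open.
Joint ranges: [-2.85, 2.85], [-0.5, 2.14], [-1.23, 1.37], [0.21, 2.46], [-1.02, 4.16], [0.16, 2.05], [-2.73, 2.73]. Speed limits (rad/s): [1.89, 1.89, 2.39, 2.39, 3.01, 3.01, 3.01].

## Interface

Orientations are given as a unit quaternion [x, y, z, w].
In Python, from bench import status, optics, job, r gives the robot as it stands.
- The arm moves only by the tool step_arm, never from a script. Its argument "steps" is text: rows parted by semicolons, each of 5 numbers parted by spaces: the gripper command: -1 is shut, 1 is fully open, values between are in proportion, then the shift along the world's x, y, z in mm, then the turn about the world's z in rad. In form: fingers x y z twist; .... A call has 1 to 20 rows; each row shifts and turns the commanded pose from where the row before left it; what a row does not reach is not made up. A row lasts 1/8 s, in which the tool goes at most 62.5 mm and 10.7 degrees, less where a joint would pass 70% of its speed; a pose out of reach is approached as far as the arm can. A call is refused whole if a number of a shift passes 62.5 or a number of a turn 0.188, either way. A call with a gripper value outside its range is refused whole. The fingers move at their own pace and stop on an object; "grip_force" is the grip in N (left out, the last holds). Time passes only in rows, so rows that do not move let the fingers close. It gives the time, the measured TCP pose, the force, the opening and the grip force at its end, in the units of the state.
- status.state(): the state, without advancing time (a new reading comes with each control period).
- optics.snapshot(name): name is "scene" or "top" or "wrist"; returns a dict with "img" (400x640x3 uint8, red, green, blue), "vertical_fov" (degrees; the focal length in pixels is half the picture's height over the tangent of half this angle, whatever the lens; pixels are square), "cx", "cy" (the principal point, pixels), "world_from_camera" (4x4, takes a point from camera to world coordinates). Camera axes: x right, y down, z forward; pixel columns grow to the right and rows downward; lengths in m; the calibration is good to about 2 mm. A picture is of the moment at which its call begins. There is no depth.
- job.sign_off(): hands the job in; it is judged then, once.
The state is a dict: "time_s": time; "qpos": joint angles; "joint_velocities": joint speeds; "joint_efforts": joint torques, N m; "eef_pos": TCP position; "orientation": TCP orientation; "contact_force": force on the tool from outside, world axes, zero at the start; "torque": the same for the moment, N m; "opening": finger opening in m; "finger_force": force on a finger pad.
Only numpy, scipy, OpenCV 4.12 (cv2) and the standard library are available. Lean on these libraries where they do the work, as an engineer would, in place of code of your own. Each camera call takes 0.05 s, during which the arm holds its last target. There are 200 camera calls.

## Task

The freshly primed panels in the dowel rack have to go out to dry. First slide the aluminium bar along the table, without picking it up, until it lies flat and flush along the whole front edge of the leaning stand's ledge as a foot stop; then take every panel from the rack and stand it on the ledge behind the bar, leaning back against the backrest at a clear slant, square to it and side by side with none in front of another. Leave the bar flush at the end and the other things on the table where they are.

Things in the scene. Friction and masses are not known exactly. Their poses are not given: they have to be found in the camera images.
- ledge_edge (a point): Middle of the top front edge of the fixed plywood stand's ledge, 10 mm above the table; the ledge is 340 mm long (y), 10 mm thick. x points level out of the ledge, square to its front edge, away from the backrest and the robot; y runs along the edge; z up. The backrest's upright front face is 50 mm behind this point (x = -0.050), 340 mm long.
- backrest_top (a point): Middle of the top front edge of the stand's backrest, 70 mm above the ledge (80 mm above the table); axes as ledge_edge. The backrest is 20 mm thick; two small gussets reach 30 mm further back.
- bar_mid (a point): Centre of the loose aluminium bar lying flat on the table before the ledge: 320 mm long (its y), 30 mm wide (x), 20 mm high, about 0.5 kg. Its centre is 10 mm above the table; when flush, its centre line is 15 mm in front of the ledge's front edge and its top 10 mm above the ledge. In some runs it gets knocked aside.
- bar_left (a point): Centre of the bar's end face at its +y end, 160 mm from bar_mid.
- bar_right (a point): Centre of the bar's end face at its -y end, 160 mm from bar_mid.
- rack_mid (a point): Middle of the floor of the fixed wooden dowel rack, 14 mm above the table; base 190 mm (x) by 100 mm (y). Along its x lie four slots 44 mm apart, each between two pairs of upright dowels 8 mm thick, tops 45 mm above the rack's floor. A panel stands in a slot with 1.5 mm of play either side, its upper 95 mm clear of the dowels.
- panel0_mid (a point): Centre of a white-primed plywood panel, 10 mm thick (its x), 64 mm wide (y), 140 mm tall (z), about 0.1 kg; all panels are alike, both faces and both ends are alike. It starts standing upright in a slot of the dowel rack; two to four panels are present, the others are absent (None).
- panel1_mid (a point): Centre of a white-primed plywood panel, 10 mm thick (its x), 64 mm wide (y), 140 mm tall (z), about 0.1 kg; all panels are alike, both faces and both ends are alike. It starts standing upright in a slot of the dowel rack; two to four panels are present, the others are absent (None).
- panel2_mid (a point): Centre of a white-primed plywood panel, 10 mm thick (its x), 64 mm wide (y), 140 mm tall (z), about 0.1 kg; all panels are alike, both faces and both ends are alike. It starts standing upright in a slot of the dowel rack; two to four panels are present, the others are absent (None).
- panel3_mid (a point): Centre of a white-primed plywood panel, 10 mm thick (its x), 64 mm wide (y), 140 mm tall (z), about 0.1 kg; all panels are alike, both faces and both ends are alike. It starts standing upright in a slot of the dowel rack; two to four panels are present, the others are absent (None).
- jar: Bystander, to be left alone: glass jar with a red lid, 72 mm across, 62 mm tall; origin at the centre of its underside.
- glue: Bystander, to be left alone: white glue bottle with an orange cap, 44 mm across, 120 mm tall; origin at the centre of its underside.
- pot: Bystander, to be left alone: steel pot of brushes and pens, 72 mm across, 95 mm tall, the handles reaching 170 mm; origin at the centre of its underside.
- mug: Bystander, to be left alone: blue stoneware mug, 80 mm across, 90 mm tall; origin at the centre of its underside.
Not all that is in view belongs to the job. What is shaped like the part that bears panel0_mid but yellow is not meant. What is shaped like the part that bears panel2_mid but purple is not meant.

How it is judged:
By the outcome, as a careful person would: the job done as asked, in the order asked, and still so for the second after the job is handed in, with the robot touching nothing.
Of panel0, panel1, panel2, panel3 only 2 to 4 are there at a start; the rules pass over those that are not, and their reading is None.
At some moment in a run one of bar may be knocked a few centimetres aside while the robot is not near it.
It also fails if it takes over 210 s, if anything falls off the work surface, if the arm or the gripper's body presses on something with over 40 N, if the wrist force passes 120 N, or if a joint passes its speed limit or range.

## Working session

There is one attempt and no reset: what is moved stays moved. The work goes in short steps, Python scripts to look and compute and a tool call to move; the robot and the scene stay as the last step left them, time stands still between calls to the robot, and variables do not carry over. Pictures are saved under pics/ and viewed, at most 14 in all, crops included, and the job is handed in when it is done.

Besides the shell and the picture viewer there is one more tool, called after "Call:" by a JSON object that holds its "fn" and its "kwargs", one argument or row to a line. step_arm: Moves the arm, as the interface text tells. Its arguments: {"type":"object","properties":{"steps":{"type":"string"},"grip_force":{"type":"number"}},"required":["steps"]}

```bash
mkdir -p pics; ls; cat > h.py <<'E'
import numpy as np, cv2
from bench import status, optics, job, r
def snap(n,f):
    s=optics.snapshot(n); cv2.imwrite('pics/'+f,s['img'][...,::-1]); np.savez('pics/'+f+'.npz',**{k:s[k] for k in s}); return s
def px2w(s,uv,z):
    f=200/np.tan(np.radians(float(s['vertical_fov']))/2); T=np.array(s['world_from_camera'])
    out=[]
    for u,v in uv:
        d=T[:3,:3]@np.array([(u-s['cx'])/f,(v-s['cy'])/f,1]); o=T[:3,3]; out.append(o+d*(z-o[2])/d[2])
    return np.array(out)
def w2px(s,P):
    f=200/np.tan(np.radians(float(s['vertical_fov']))/2); T=np.linalg.inv(np.array(s['world_from_camera']))
    P=np.atleast_2d(P); c=P@T[:3,:3].T+T[:3,3]; return np.c_[c[:,0]/c[:,2]*f+s['cx'],c[:,1]/c[:,2]*f+s['cy']]
E
python3 - <<'E'
from h import *
np.set_printoptions(precision=3,suppress=True)
for n in ("top","scene"):
    s=snap(n,n+'0.png'); print(n,s['vertical_fov'],s['cx'],s['cy']);print(s['world_from_camera'])
print(status.state())
E
```

```text
pics
top 50.120789959167766 315.6106435585028 205.1134243601994
[[ 0.004 -0.998  0.058  0.458]
 [-1.    -0.005 -0.016  0.028]
 [ 0.017 -0.058 -0.998  1.382]
 [ 0.     0.     0.     1.   ]]
scene 52.46509354518277 319.62262404410257 201.3268633678567
[[ 0.374  0.593 -0.713  1.393]
 [ 0.927 -0.231  0.294 -0.353]
 [ 0.009 -0.772 -0.636  0.845]
 [ 0.     0.     0.     1.   ]]
{'time_s': 0.1, 'qpos': array([-1.439,  0.427,  0.074,  1.607, -0.034,  1.111, -0.067]), 'joint_velocities': array([ 0.002, -0.002, -0.001, -0.002,  0.   ,  0.001, -0.   ]), 'joint_efforts': array([  0.007, -93.746,   3.676, -45.505,  -0.049,   0.017,   0.   ]), 'eef_pos': array([0.188, 0.648, 0.404]), 'orientation': array([ 0.14 ,  0.99 , -0.001, -0.   ]), 'contact_force': array([-0.11 , -0.947, -0.155]), 'torque': array([0.013, 0.027, 0.018]), 'finger_force': 0.0, 'opening': 0.0938335923602823}
```

View pics/top0.png

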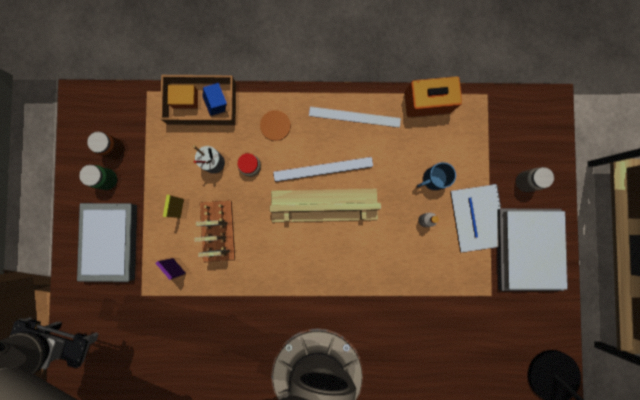

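View pics/scene0.png

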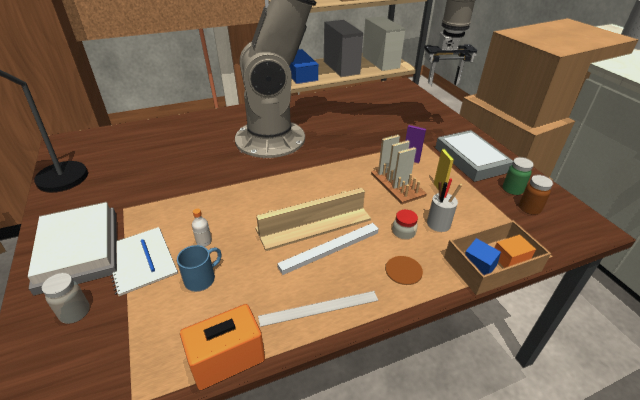

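The top view shows the stand at about (325,202), the bar at (323,169), and the rack with three panels near (213,235). A thinner strip lies further out at (355,117). I'll enlarge the work area.

```bash
python3 - <<'E'
from h import *
im=cv2.imread('pics/top0.png')[100:280,150:390]
cv2.imwrite('pics/c1.png',cv2.resize(im,None,fx=3.3333,fy=3.3333,interpolation=cv2.INTER_CUBIC))
im=cv2.imread('pics/scene0.png')[110:270,240:480]
cv2.imwrite('pics/c2.png',cv2.resize(im,None,fx=3.3333,fy=3.3333,interpolation=cv2.INTER_CUBIC))
E
```

```text
(no output)
```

View pics/c1.png

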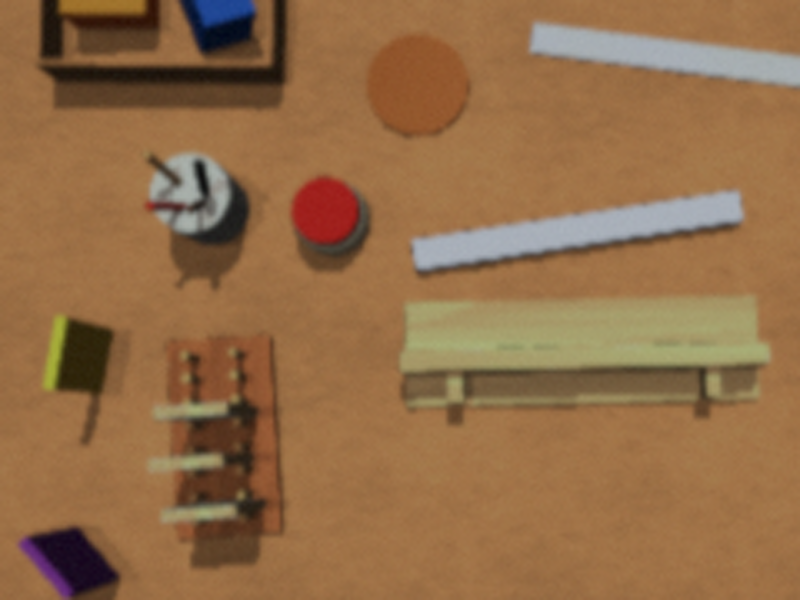

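View pics/c2.png

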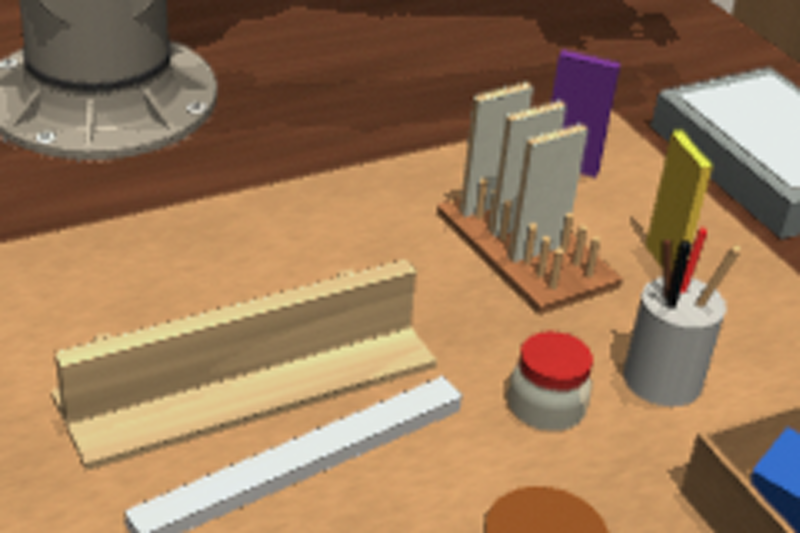

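The crops show the bar skewed in front of the ledge, with top corners at c1 (413,240), (740,192), (743,218) and (417,271). The ledge front edge runs (405,303) to (757,297). The three panel tops are at c1 y of about 410, 462 and 514, and the slot nearest the pot is empty.

```bash
python3 - <<'E'
from h import *
np.set_printoptions(precision=4,suppress=True)
s=dict(np.load('pics/top0.png.npz'))
c=lambda L:[(u/3.33333+150-.35,v/3.33333+100-.35) for u,v in L]
for n,z,L in [('ledge front',.01,[(405,303),(757,297)]),('brest',.08,[(402,352),(768,345)]),('bar',.02,[(413,240),(740,192),(743,218),(417,271)]),
 ('rack',.014,[(167,342),(270,335),(282,532),(182,540)]),('p',.154,[(153,412),(228,407),(148,465),(222,460),(160,517),(235,512)]),('jar',.062,[(327,212)]),('pot',.09,[(190,195)]),('yellow',.1,[(75,350)]),('purple',.1,[(70,560)])]:
    P=px2w(s,c(L),z); print(n); print(P[:,:2])
    if len(P)>1: print('mean',P.mean(0)[:2], 'ang',[float(np.degrees(np.arctan2(*(P[i+1]-P[i])[:2]))) for i in range(0,len(P)-1,2)],[float(np.linalg.norm(P[i+1]-P[i])) for i in range(len(P)-1)])
from scipy.spatial.transform import Rotation as R
print(R.from_quat([0.14,0.99,-0.001,0]).as_matrix())
E
```

```text
ledge front
[[ 0.5843  0.149 ]
 [ 0.5919 -0.1912]]
mean [ 0.5881 -0.0211] ang [178.7153186314269] [0.3402826042191662]
brest
[[ 0.533   0.1451]
 [ 0.541  -0.1899]]
mean [ 0.537  -0.0224] ang [178.63047942750777] [0.33513674665746146]
bar
[[ 0.6441  0.141 ]
 [ 0.6926 -0.1736]
 [ 0.6674 -0.1764]
 [ 0.6142  0.1369]]
mean [ 0.6546 -0.018 ] ang [171.2357594393645, -9.622510654292556] [0.31838029184955896, 0.02540983432122616, 0.3178255038919244]
rack
[[0.5453 0.3757]
 [0.5525 0.2775]
 [0.3648 0.2633]
 [0.357  0.3578]]
mean [0.4549 0.3186] ang [175.8064070000638, -4.716970154253317] [0.09841910519107168, 0.18824555856382244, 0.09487765784618545]
p
[[0.4762 0.3509]
 [0.4808 0.287 ]
 [0.431  0.3542]
 [0.4355 0.2913]
 [0.3868 0.3431]
 [0.3912 0.2795]]
mean [0.4336 0.3177] ang [175.9375303954812, 175.92895109443913, 176.02346983544308] [0.06408825126633659, 0.08370944170207723, 0.06308979380828121, 0.07110855623249761, 0.0638233239857607]
jar
[[0.6641 0.2177]]
pot
[[0.6745 0.3381]]
yellow
[[0.5322 0.4357]]
purple
[[0.3454 0.4358]]
[[-0.9608  0.2773 -0.0003]
 [ 0.2773  0.9608 -0.002 ]
 [-0.0003 -0.002  -1.    ]]
```

Call:
{"fn": "step_arm", "kwargs": {
  "steps": "1 26.6 -33.4 0 0.0152;1 26.6 -33.4 0 0.0152;1 26.6 -33.4 0 0.0152;1 26.6 -33.4 0 0.0152;1 26.6 -33.4 0 0.0152;1 26.6 -33.4 0 0.0152;1 26.6 -33.4 0 0.0152;1 26.6 -33.4 0 0.0152;1 26.6 -33.4 0 0.0152;1 26.6 -33.4 0 0.0152;1 26.6 -33.4 0 0.0152;1 26.6 -33.4 0 0.0152;1 26.6 -33.4 0 0.0152;1 26.6 -33.4 0 0.0152;1 26.6 -33.4 0 0.0152;1 26.6 -33.4 0 0.0152;1 26.6 -33.4 0 0.0152;1 26.6 -33.4 0 0.0152;1 26.6 -33.4 0 0.0152;1 26.6 -33.4 0 0.0152"
}}

```text
time_s: 2.6
eef_pos: [0.7204, -0.0207, 0.4043]
orientation: [-0.011, 1.0, 0.0, -0.0]
contact_force: [0.7, 0.7, 0.4]
opening: 0.0942
finger_force: 0.0
```

```bash
python3 - <<'E'
from h import *
s=snap('wrist','w1.png'); print(s['world_from_camera'],s['vertical_fov'])
E
```

```text
[[-2.26128034e-02  9.59163748e-01  2.81946032e-01  6.37794547e-01]
 [ 9.99744259e-01  2.16163412e-02  6.64456784e-03 -2.21537204e-02]
 [ 2.78586963e-04  2.82024179e-01 -9.59407257e-01  3.84416070e-01]
 [ 0.00000000e+00  0.00000000e+00  0.00000000e+00  1.00000000e+00]] 71.74870482535046
```

View pics/w1.png

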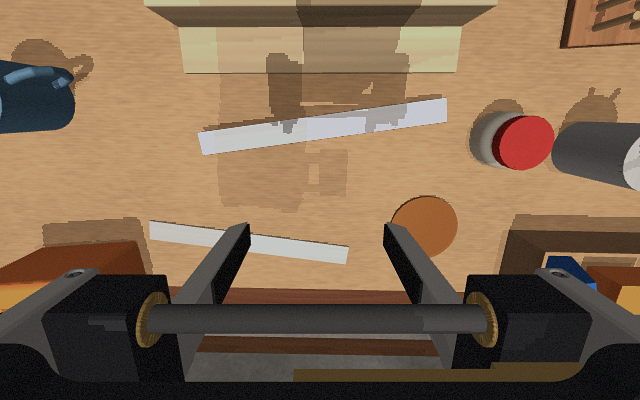

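The wrist view shows the ledge front edge from (185,73) to (456,72), and bar top corners at (199,134), (446,97), (447,121) and (203,155).

```bash
python3 - <<'E'
from h import *
np.set_printoptions(precision=4,suppress=True)
s=dict(np.load('pics/w1.png.npz'))
print(px2w(s,[(185,73),(456,72.5)],.01)[:,:2]);P=px2w(s,[(199,134),(446,97),(447,121),(203,154)],.02)[:,:2];print(P,P.mean(0))
print(px2w(s,[(144,6),(497,5.5)],.08)[:,:2])
E
```

```text
[[ 0.5945 -0.1875]
 [ 0.5863  0.1513]]
[[ 0.6683 -0.1731]
 [ 0.616   0.1389]
 [ 0.6448  0.1446]
 [ 0.6941 -0.1704]] [ 0.6558 -0.015 ]
[[ 0.5441 -0.1892]
 [ 0.536   0.1483]]
```

Call:
{"fn": "step_arm", "kwargs": {
  "steps": "1 0 2 -50 0.0005;1 0 1 -50 0.0005;1 0 0 -50 0;1 0 0 -40 0;1 0 0 -8 0;1 0 0 0 0;1 -10 -0.2 0 0;1 -10 -0.2 0 0;1 -8 -0.2 0 0;1 -6 -0.2 0 0;1 -6 -0.1 0 0;1 -6 -0.1 0 0;1 -6 -0.1 0 0;1 -6 -0.2 0 0;1 -6 -0.1 0 0;1 -6 -0.1 0 0;1 -6 -0.1 0 0;1 -5 -0.1 0 0"
}}

```text
time_s: 4.9
eef_pos: [0.6392, -0.0183, 0.2073]
orientation: [-0.012, 1.0, 0.0, 0.001]
contact_force: [6.8, -0.2, 4.0]
opening: 0.0935
finger_force: 3.0
```

Call:
{"fn": "step_arm", "kwargs": {
  "steps": "1 -3 -0.1 0 0;1 -2 0 0 0;1 -2 0 0 0;1 -2 0 0 0;1 0 0 0 0"
}}

```text
time_s: 5.52
eef_pos: [0.6302, -0.0184, 0.2073]
orientation: [-0.011, 1.0, 0.0, 0.001]
contact_force: [5.4, -0.4, 4.7]
opening: 0.0946
finger_force: 2.4
```

Call:
{"fn": "step_arm", "kwargs": {
  "steps": "1 -1 0 0 0;1 -1 0 0 0;1 -1 0 0 0;1 -1 0 0 0;1 0 0 0 0"
}}

```text
time_s: 6.15
eef_pos: [0.6277, -0.0183, 0.2079]
orientation: [-0.012, 1.0, -0.0, 0.003]
contact_force: [16.1, -0.3, -0.8]
opening: 0.094
finger_force: 7.7
```

Call:
{"fn": "step_arm", "kwargs": {
  "steps": "1 -1.5 0 0 0;1 0 0 0 0;1 0 0 0 0"
}}

```text
time_s: 6.52
eef_pos: [0.6271, -0.0183, 0.2084]
orientation: [-0.012, 1.0, -0.0, 0.004]
contact_force: [20.2, -0.3, -0.4]
opening: 0.0942
finger_force: 10.1
```

Call:
{"fn": "step_arm", "kwargs": {
  "steps": "1 6 0 0 0;1 30 0 0 0;1 30 0 0 0;1 10 0 60 0;1 0 0 60 0;1 0 0 60 0;1 0 0 0 0;1 0 0 0 0"
}}

```text
time_s: 7.52
eef_pos: [0.6997, -0.0183, 0.3859]
orientation: [-0.012, 1.0, 0.0, -0.001]
contact_force: [0.6, -0.6, 0.1]
opening: 0.0944
finger_force: 0.0
```

```bash
python3 - <<'E'
from h import *
s=snap('wrist','w2.png')
cv2.imwrite('pics/w2c.png',cv2.resize(cv2.imread('pics/w2.png')[0:160,150:550],None,fx=2,fy=2))
E
```

```text
(no output)
```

View pics/w2c.png

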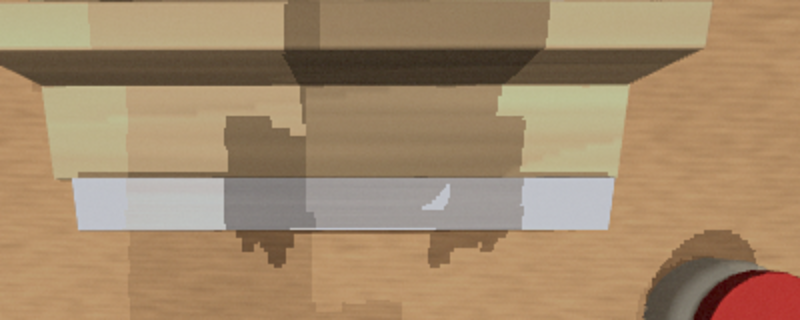

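The bar is flush and centred to within about 4 mm. Next is the rack.

Call:
{"fn": "step_arm", "kwargs": {
  "steps": "0 -22.2 28 4 -0.1268;0 -22.2 28 4 -0.1268;0 -22.2 28 4 -0.1268;0 -22.2 28 4 -0.1268;0 -22.2 28 4 -0.1268;0 -22.2 28 4 -0.1268;0 -22.2 28 4 -0.1268;0 -22.2 28 4 -0.1268;0 -22.2 28 4 -0.1268;0 -22.2 28 4 -0.1268;0 -22.2 28 4 -0.1268;0 -22.2 28 4 -0.1268;0 0 0 0 0;0 0 0 0 0"
}}

```text
time_s: 9.32
eef_pos: [0.4338, 0.3171, 0.4337]
orientation: [0.681, 0.733, -0.001, 0.0]
contact_force: [-0.4, -0.9, 0.4]
opening: 0.047
finger_force: 0.0
```

```bash
python3 - <<'E'
from h import *
s=snap('wrist','w3.png')
print(s['world_from_camera'],status.state()['qpos'])
E
```

```text
[[ 0.99730751  0.07063834  0.01969662  0.42775754]
 [ 0.07332354 -0.95621717 -0.2833238   0.39995975]
 [-0.00117928  0.28400518 -0.95882202  0.4136864 ]
 [ 0.          0.          0.          1.        ]] [-1.19938148  0.18305957  0.51581806  1.90347266 -0.10120665  1.08205963
 -0.57034764]
```

View pics/w3.png

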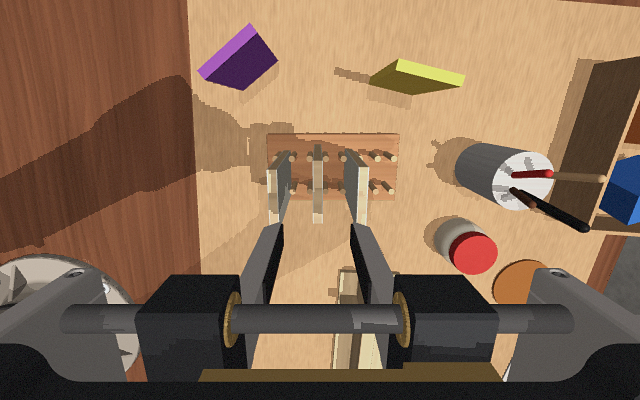

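The three panel tops end at about (272,222), (318,223) and (363,223). I'll compare these with projected positions.

```bash
python3 - <<'E'
from h import *
np.set_printoptions(precision=4,suppress=True)
s=dict(np.load('pics/w3.png.npz'))
print(px2w(s,[(267,224),(278,224),(312,224),(323,224),(357,224),(368,224)],.154)[:,:2])
im=cv2.imread('pics/w3.png')
for c in (272,317,362): print(c,[int(v) for v in im[130:236:3,c].astype(int).sum(1)])
for v in (200,215): print(im[v,255:380].astype(int).sum(1))
print(w2px(s,[[.4785,.319,.154],[.433,.323,.154],[.389,.311,.154]]))
E
```

```text
[[0.3855 0.2874]
 [0.3966 0.2882]
 [0.4309 0.2907]
 [0.4421 0.2915]
 [0.4764 0.2941]
 [0.4875 0.2949]]
272 [397, 278, 321, 321, 339, 346, 341, 344, 349, 371, 421, 304, 258, 305, 447, 483, 448, 446, 458, 462, 451, 373, 375, 399, 425, 426, 431, 411, 579, 587, 577, 592, 293, 301, 294, 297]
317 [534, 256, 469, 464, 348, 265, 250, 253, 253, 255, 317, 454, 481, 453, 450, 463, 462, 459, 455, 450, 399, 426, 422, 420, 426, 405, 397, 399, 585, 561, 556, 524, 496, 503, 499, 484]
362 [534, 269, 461, 434, 465, 466, 477, 321, 324, 540, 404, 257, 266, 598, 613, 607, 601, 608, 607, 605, 603, 556, 575, 599, 604, 600, 599, 584, 622, 619, 612, 613, 297, 301, 303, 300]
[523 522 534 520 537 487 485 493 499 497 488 477 485 472 423 412 414 408
 410 410 414 416 470 302 245 253 249 244 368 348 356 346 353 346 467 461
 465 455 459 466 456 462 455 461 449 460 452 461 461 459 457 454 456 453
 452 451 448 478 445 420 427 429 428 428 434 423 428 454 443 453 460 468
 457 464 464 462 465 466 464 463 464 459 463 462 463 462 469 462 462 457
 469 412 239 268 259 252 254 264 251 258 260 258 509 647 592 592 593 601
 594 597 598 638 537 437 451 458 459 455 453 483 483 487 486 490 460]
[527 534 526 475 486 488 474 471 483 503 481 481 480 479 671 573 571 578
 571 577 575 571 577 683 323 343 350 344 345 384 492 483 484 489 481 500
 482 466 479 474 486 491 472 493 482 473 485 474 483 497 489 488 495 495
 497 480 488 534 648 575 582 579 579 578 583 580 608 624 473 489 491 493
 492 490 507 508 481 478 490 495 497 486 479 491 485 496 489 482 478 452
 448 462 472 482 475 474 388 241 252 251 248 399 669 583 587 583 581 619
 618 619 637 647 489 494 487 482 530 535 517 513 524 527 537 522 525]
[[362.0367 200.7979]
 [316.3538 193.6672]
 [271.0833 202.1271]]
```

Call:
{"fn": "step_arm", "kwargs": {
  "steps": "-0.36 22 2.5 0 0;-0.36 22.7 2 0 0;-0.36 0 0 -30 0;-0.36 0 0 -40 0;-0.36 0 0 -40 0;-0.36 0 0 -20 0;-0.36 0 0 0 0;-1 0 0 0 0;-1 0 0 0 0;-1 0 0 0 0;-1 0 0 0 0",
  "grip_force": 20
}}

```text
time_s: 10.75
eef_pos: [0.4788, 0.3221, 0.3056]
orientation: [0.681, 0.732, 0.001, -0.0]
contact_force: [-1.3, -2.0, 6.7]
opening: 0.0096
finger_force: 20.0
```

Call:
{"fn": "step_arm", "kwargs": {
  "steps": "-1 0 0 20 0;-1 0 0 40 0;-1 0 0 50 0;-1 0 0 50 0;-1 0 0 10 0;-1 7.3 -31.5 0 -0.0037;-1 7.3 -31.5 0 -0.0037;-1 7.3 -31.5 0 -0.0037;-1 7.3 -31.5 0 -0.0037;-1 7.3 -31.5 0 -0.0037;-1 7.3 -31.5 0 -0.0037;-1 7.3 -31.5 0 -0.0037;-1 7.3 -31.5 0 -0.0037;-1 7.3 -31.5 0 -0.0037;-1 7.3 -31.5 0 -0.0037;-1 7.3 -31.5 0 -0.0037;-1 7.3 -31.5 0 -0.0037;-1 7.3 -31.5 0 -0.0037;-1 7.3 -31.5 0 -0.0037"
}}

```text
time_s: 13.12
eef_pos: [0.5807, -0.1198, 0.474]
orientation: [0.7, 0.714, -0.0, -0.0]
contact_force: [0.1, 0.0, 0.0]
opening: 0.0098
finger_force: 20.0
```

Call:
{"fn": "step_arm", "kwargs": {
  "steps": "-1 0 0 0 0;-1 0 0 -50 0;-1 0 0 -50 0;-1 0 0 -40 0;-1 0 0 -10 0;-1 0 0 0 0;-1 0 0 0 0"
}}

```text
time_s: 14.0
eef_pos: [0.5812, -0.119, 0.3262]
orientation: [0.7, 0.714, 0.001, 0.001]
contact_force: [-0.5, 0.5, -0.5]
opening: 0.01
finger_force: 20.0
```

```bash
python3 - <<'E'
from h import *
s=snap('scene','s1.png');t=snap('top','t1.png')
a=cv2.resize(cv2.imread('pics/s1.png')[110:290,230:430],None,fx=2.5,fy=2.5)
b=cv2.imread('pics/t1.png')[140:240,250:400]; b=cv2.resize(b,None,fx=2,fy=2)
o=np.zeros((450,800,3),np.uint8); o[:450,:500]=a; o[:200,500:800]=b; cv2.imwrite('pics/s1c.png',o)
E
```

```text
(no output)
```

View pics/s1c.png

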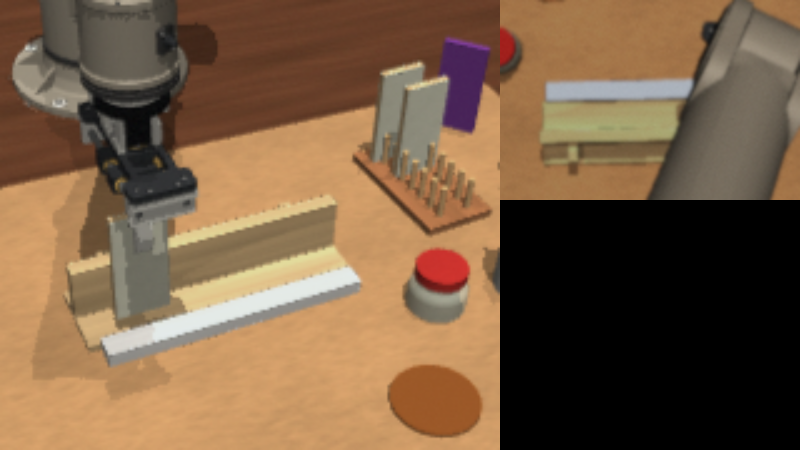

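```bash
python3 - <<'E'
from h import *
s=dict(np.load('pics/s1.png.npz'))
x=np.array([.9997,.0235]);y=np.array([-.0235,.9997]);o=np.array([.589,-.0185])
P=[list(o+a*x+(b+.0035)*y)+[.02] for a,b in [(0,-.16),(0,.16),(.03,.16),(.03,-.16)]]
q=w2px(s,P); print((q-[230,110])*2.5)
o2=cv2.imread('pics/s1.png'); cv2.polylines(o2,[np.round(q*16).astype(np.int32)],True,(0,0,255),1,cv2.LINE_AA,4)
cv2.imwrite('pics/s1d.png',cv2.resize(o2[200:270,250:390],None,fx=5,fy=5))
E
```

```text
[[ 99.26211921 335.46601403]
 [348.28028982 263.15554215]
 [360.24446357 278.33264423]
 [107.59846332 353.34155821]]
```

View pics/s1d.png

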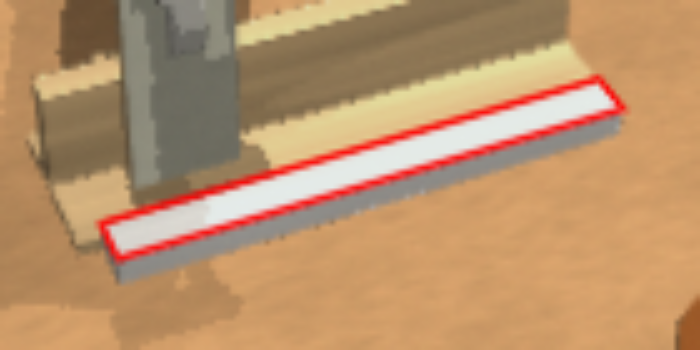

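The bar matches its flush outline and the panel hangs over the ledge. Lowering it now.

Call:
{"fn": "step_arm", "kwargs": {
  "steps": "-1 0 0 -12 0;-1 0 0 -8 0;-1 0 0 -2 0;-1 0 0 -2 0;-1 0 0 -1 0;-1 0 0 0 0"
}}

```text
time_s: 14.85
eef_pos: [0.581, -0.1195, 0.3012]
orientation: [0.7, 0.714, 0.001, 0.0]
contact_force: [-8.6, 2.4, 26.1]
opening: 0.01
finger_force: 20.1
```

Call:
{"fn": "step_arm", "kwargs": {
  "steps": "-1 0 0 1 0;-0.6 0 0 0 0;-0.3 0 0 0 0;0.2 0 0 0 0;0.2 0 0 0 0;0.2 -8 -0.2 0 0;0.2 -8 -0.2 0 0;0.2 -6 -0.2 0 0;0.2 -4 0 0 0;0.2 -4 0 0 0;0.2 -4 0 0 0;0.2 -4 0 0 0"
}}

```text
time_s: 16.35
eef_pos: [0.5425, -0.1196, 0.3007]
orientation: [0.7, 0.714, -0.0, 0.0]
contact_force: [0.0, 0.5, -0.2]
opening: 0.0565
finger_force: 0.0
```

Call:
{"fn": "step_arm", "kwargs": {
  "steps": "0.2 -4 0 0 0;0.2 -4 0 0 0;0.2 -4 0 0 0;0.2 -4 0 0 0;0.2 -4 0 0 0;0.2 -2 0 0 0;0.2 4 0 0 0;0.2 0 0 30 0;0.2 0 0 40 0;0.2 0 0 50 0;0.2 20 60 40 0;0.2 0 60 0 0;0.2 0 60 0 0"
}}

```text
time_s: 17.98
eef_pos: [0.5416, 0.0524, 0.4547]
orientation: [0.7, 0.714, 0.001, 0.0]
contact_force: [1.4, -0.8, -0.9]
opening: 0.0566
finger_force: 0.0
```

```bash
python3 - <<'E'
from h import *
s=snap('scene','s2.png')
cv2.imwrite('pics/s2c.png',cv2.resize(cv2.imread('pics/s2.png')[150:290,230:430],None,fx=3.5,fy=3.5))
E
```

```text
(no output)
```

View pics/s2c.png

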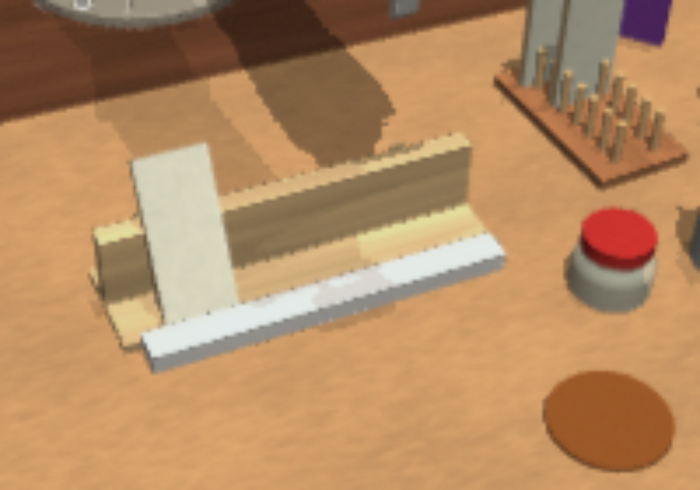

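Panel 1 is leaning squarely with its foot against the bar. Next is panel B.

Call:
{"fn": "step_arm", "kwargs": {
  "steps": "-0.36 -12 30.1 0 0.0057;-0.36 -12 30.1 0 0.0057;-0.36 -12 30.1 0 0.0057;-0.36 -12 30.1 0 0.0057;-0.36 -12 30.1 0 0.0057;-0.36 -12 30.1 0 0.0057;-0.36 -12 30.1 0 0.0057;-0.36 -12 30.1 0 0.0057;-0.36 -11.6 30 0 0.0057;-0.36 0 0 0 0;-0.36 0 0 0 0"
}}

```text
time_s: 19.4
eef_pos: [0.4342, 0.3209, 0.454]
orientation: [0.681, 0.732, -0.0, 0.0]
contact_force: [0.0, -0.6, -0.2]
opening: 0.0301
finger_force: 0.0
```

Call:
{"fn": "step_arm", "kwargs": {
  "steps": "-0.36 0 2 -40 0;-0.36 0 0 -40 0;-0.36 0 0 -40 0;-0.36 0 0 -28 0;-0.36 0 0 0 0;-1 0 0 0 0;-1 0 0 0 0;-1 0 0 0 0;-1 0 0 0 0"
}}

```text
time_s: 20.52
eef_pos: [0.4342, 0.3235, 0.3073]
orientation: [0.681, 0.732, 0.001, -0.0]
contact_force: [-1.1, -0.9, 8.9]
opening: 0.0097
finger_force: 20.0
```

Call:
{"fn": "step_arm", "kwargs": {
  "steps": "-1 0 0 20 0;-1 0 0 40 0;-1 0 0 50 0;-1 0 0 50 0;-1 0 0 0 0;-1 12.1 -28.5 0 -0.0043;-1 12.1 -28.5 0 -0.0043;-1 12.1 -28.5 0 -0.0043;-1 12.1 -28.5 0 -0.0043;-1 12.1 -28.5 0 -0.0043;-1 12.1 -28.5 0 -0.0043;-1 12.1 -28.5 0 -0.0043;-1 12.1 -28.5 0 -0.0043;-1 12.1 -28.5 0 -0.0043;-1 12.1 -28.5 0 -0.0043;-1 12 -28.5 0 -0.0043;-1 12 -28.5 0 -0.0043;-1 0 0 0 0;-1 0 0 0 0"
}}

```text
time_s: 22.9
eef_pos: [0.5786, -0.0182, 0.4656]
orientation: [0.7, 0.714, -0.0, -0.0]
contact_force: [0.0, 0.6, -1.2]
opening: 0.0098
finger_force: 20.0
```

```bash
cat > barchk.py <<'E'
from h import *
import sys
# compare bar/jar region with the first flush picture, away from robot: fit bar top in the scene image
s=snap('scene',sys.argv[1]); hsv=cv2.cvtColor(s['img'],cv2.COLOR_RGB2HSV)
m=((hsv[...,1]<30)&(hsv[...,2]>150)).astype(np.uint8); m[:215]=0;m[275:]=0;m[:,:255]=0;m[:,390:]=0
ref=dict(np.load('pics/s1.png.npz'))
x=np.array([.9997,.0235]);y=np.array([-.0235,.9997]);o=np.array([.589,-.0185])
q=w2px(s,[list(o+a*x+(b+.0035)*y)+[.02] for a,b in [(0,-.16),(0,.16),(.03,.16),(.03,-.16)]])
p=np.zeros((400,640),np.uint8); cv2.fillPoly(p,[np.round(q).astype(np.int32)],1)
print('fraction of bar outline light:',m[p>0].mean(),' light px outside:',int((m*(1-cv2.dilate(p,np.ones((5,5))))).sum()))
E
python3 barchk.py s3.png
```

```text
fraction of bar outline light: 0.8342857142857143  light px outside: 4
```

Call:
{"fn": "step_arm", "kwargs": {
  "steps": "-1 0 0 -50 0;-1 0 0 -50 0;-1 0 0 -40 0;-1 0 0 -14 0;-1 0 0 -4 0;-1 0 0 -2 0;-1 0 0 -1.5 0;-1 0 0 0 0;-1 0 0 0 0"
}}

```text
time_s: 24.08
eef_pos: [0.5789, -0.0187, 0.3049]
orientation: [0.7, 0.714, 0.0, 0.0]
contact_force: [-0.2, -0.5, -0.7]
opening: 0.0099
finger_force: 20.0
```

Call:
{"fn": "step_arm", "kwargs": {
  "steps": "-1 0 0 -1 0;-1 0 0 -1 0;-1 0 0 0 0"
}}

```text
time_s: 24.45
eef_pos: [0.579, -0.0188, 0.3032]
orientation: [0.7, 0.714, 0.0, -0.0]
contact_force: [-3.1, 0.5, 12.8]
opening: 0.0098
finger_force: 20.0
```

Call:
{"fn": "step_arm", "kwargs": {
  "steps": "-1 0 0 0.4 0;-0.6 0 0 0 0;-0.3 0 0 0 0;0.2 0 0 0 0;0.2 0 0 0 0;0.2 -8 -0.2 0 0;0.2 -8 -0.2 0 0;0.2 -6 -0.2 0 0;0.2 -4 0 0 0;0.2 -4 0 0 0;0.2 -4 0 0 0;0.2 -4 0 0 0;0.2 -4 0 0 0;0.2 -4 0 0 0;0.2 -4 0 0 0;0.2 -4 0 0 0;0.2 -4 0 0 0;0.2 -2 0 0 0;0.2 4 0 0 0;0.2 0 0 30 0"
}}

```text
time_s: 26.95
eef_pos: [0.5228, -0.019, 0.3321]
orientation: [0.7, 0.714, -0.001, -0.001]
contact_force: [-0.2, -0.1, 0.7]
opening: 0.0563
finger_force: 0.0
```

Call:
{"fn": "step_arm", "kwargs": {
  "steps": "0.2 0 0 40 0;0.2 0 0 40 0;0.2 0 0 40 0;-0.36 -12.1 30.5 0 0.0046;-0.36 -12.1 30.5 0 0.0046;-0.36 -12.1 30.5 0 0.0046;-0.36 -12.1 30.5 0 0.0046;-0.36 -12.1 30.5 0 0.0046;-0.36 -12.1 30.5 0 0.0046;-0.36 -12.1 30.5 0 0.0046;-0.36 -12.1 30.5 0 0.0046;-0.36 -12.1 30.5 0 0.0046;-0.36 -12.1 30.5 0 0.0046;-0.36 -12.1 30.5 0 0.0046;-0.36 0 0 0 0;-0.36 0 0 0 0"
}}

```text
time_s: 28.95
eef_pos: [0.3901, 0.3158, 0.453]
orientation: [0.682, 0.732, -0.0, 0.0]
contact_force: [0.5, -0.4, -0.2]
opening: 0.0299
finger_force: 0.0
```

```bash
python3 barchk.py s4.png; python3 - <<'E'
from h import *
cv2.imwrite('pics/s4c.png',cv2.resize(cv2.imread('pics/s4.png')[110:290,230:480],None,fx=3.2,fy=3.2))
E
```

```text
fraction of bar outline light: 0.8674285714285714  light px outside: 4
```

View pics/s4c.png

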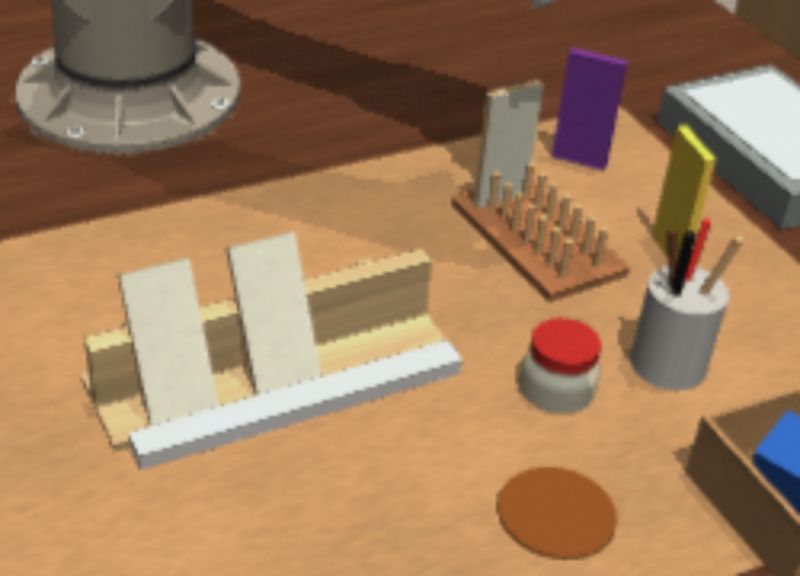

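Two panels are leaning squarely, the bar is still flush, and one panel is left in the rack.

Call:
{"fn": "step_arm", "kwargs": {
  "steps": "-0.36 -0.5 0 -40 0;-0.36 0 0 -40 0;-0.36 0 0 -40 0;-0.36 0 0 -27 0;-0.36 0 0 0 0;-1 0 0 0 0;-1 0 0 0 0;-1 0 0 0 0;-1 0 0 0 0"
}}

```text
time_s: 30.12
eef_pos: [0.3895, 0.3165, 0.3071]
orientation: [0.682, 0.732, 0.001, -0.0]
contact_force: [-0.2, -1.4, 8.8]
opening: 0.01
finger_force: 20.0
```

Call:
{"fn": "step_arm", "kwargs": {
  "steps": "-1 0 0 20 0;-1 0 0 40 0;-1 0 0 50 0;-1 0 0 50 0;-1 0 0 0 0;-1 18.7 -23.6 0 -0.0051;-1 18.7 -23.6 0 -0.0051;-1 18.7 -23.6 0 -0.0051;-1 18.7 -23.6 0 -0.0051;-1 18.7 -23.6 0 -0.0051;-1 18.7 -23.6 0 -0.0051;-1 18.7 -23.6 0 -0.0051;-1 18.7 -23.5 0 -0.0051;-1 18.7 -23.5 0 -0.0051;-1 18.7 -23.5 0 -0.0051;-1 0 0 0 0;-1 0 0 0 0"
}}

```text
time_s: 32.25
eef_pos: [0.5759, 0.0809, 0.4653]
orientation: [0.7, 0.714, -0.0, -0.0]
contact_force: [-0.8, -0.3, -1.2]
opening: 0.0099
finger_force: 20.0
```

```bash
python3 barchk.py s5.png
```

```text
fraction of bar outline light: 0.8662857142857143  light px outside: 5
```

Call:
{"fn": "step_arm", "kwargs": {
  "steps": "-1 0.5 0 -50 0;-1 0 0 -50 0;-1 0 0 -40 0;-1 0 0 -14 0;-1 0 0 -4 0;-1 0 0 -2 0;-1 0 0 -1 0;-1 0 0 -1 0;-1 0 0 0 0;-1 0 0 0 0"
}}

```text
time_s: 33.55
eef_pos: [0.5768, 0.0806, 0.3041]
orientation: [0.7, 0.714, 0.0, -0.0]
contact_force: [0.1, 0.1, -1.9]
opening: 0.0098
finger_force: 20.0
```

Call:
{"fn": "step_arm", "kwargs": {
  "steps": "-1 0 0 -1 0;-1 0 0 -0.7 0;-1 0 0 0 0"
}}

```text
time_s: 33.92
eef_pos: [0.5769, 0.0804, 0.3031]
orientation: [0.7, 0.714, 0.0, -0.0]
contact_force: [-3.6, -1.1, 14.7]
opening: 0.0105
finger_force: 20.0
```

Call:
{"fn": "step_arm", "kwargs": {
  "steps": "-1 0 0 0.4 0;-0.6 0 0 0 0;-0.3 0 0 0 0;0.2 0 0 0 0;0.2 0 0 0 0;0.2 -8 -0.2 0 0;0.2 -8 -0.2 0 0;0.2 -6 -0.2 0 0;0.2 -4 0 0 0;0.2 -4 0 0 0;0.2 -4 0 0 0;0.2 -4 0 0 0;0.2 -4 0 0 0;0.2 -4 0 0 0;0.2 -4 0 0 0;0.2 -4 0 0 0;0.2 -4 0 0 0;0.2 -2 0 0 0;0.2 4 0 0 0;0.2 0 0 30 0"
}}

```text
time_s: 36.42
eef_pos: [0.5206, 0.08, 0.3318]
orientation: [0.7, 0.714, -0.002, -0.0]
contact_force: [-0.3, 0.0, -0.1]
opening: 0.0566
finger_force: 0.0
```

Call:
{"fn": "step_arm", "kwargs": {
  "steps": "0.2 0 0 50 0;0.2 0 0 50 0;0.2 0 0 30 0;0.2 0 30 0 0;0.2 0 30 0 0;0.2 0 30 0 0;0.2 -10 30 0 0;0.2 -10 30 0 0;0.2 -10 30 0 0;0.2 -10 30 0 0;0.2 -10 30 0 0;0.2 0 0 0 0;0.2 0 0 0 0"
}}

```text
time_s: 38.05
eef_pos: [0.4711, 0.3194, 0.4627]
orientation: [0.7, 0.714, -0.0, 0.0]
contact_force: [-0.8, -0.4, 0.0]
opening: 0.0557
finger_force: 0.0
```

```bash
python3 barchk.py s6.png; python3 - <<'E'
from h import *
snap('top','t6.png')
a=cv2.resize(cv2.imread('pics/s6.png')[150:290,230:430],None,fx=2,fy=2)
b=cv2.resize(cv2.imread('pics/t6.png')[140:240,250:400],None,fx=2.6,fy=2.6)
o=np.zeros((280,400+b.shape[1],3),np.uint8); o[:,:400]=a; o[:b.shape[0],400:]=b; cv2.imwrite('pics/s6c.png',o)
E
```

```text
fraction of bar outline light: 0.8982857142857142  light px outside: 6
```

View pics/s6c.png

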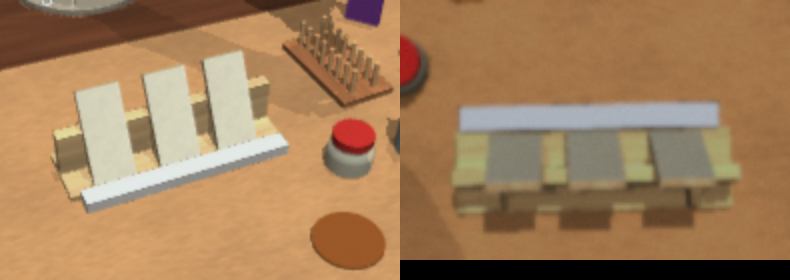

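All three panels lean, and the bar looks flush. I'll overlay the predicted outlines on the top view to check that they are square.

```bash
python3 - <<'E'
from h import *
s=dict(np.load('pics/t6.png.npz'))
x=np.array([.9997,.0235]);y=np.array([-.0235,.9997]);o=np.array([.589,-.0185])
W=lambda a,b,z: list(o+a*x+b*y)+[z]
im=cv2.resize(cv2.imread('pics/t6.png')[150:225,262:397],None,fx=5.9,fy=5.9,interpolation=cv2.INTER_CUBIC)
D=lambda P,c: cv2.polylines(im,[np.round(((w2px(s,P)+.5-[262,150])*5.9)*16).astype(np.int32)],True,c,1,cv2.LINE_AA,4)
D([W(0,-.1565,.02),W(0,.1635,.02),W(.03,.1635,.02),W(.03,-.1565,.02)],(0,0,255))
D([W(0,-.17,.01),W(0,.17,.01),W(-.05,.17,.01),W(-.05,-.17,.01)],(255,0,0))
t=np.radians(28)
for c in (-.1,0,.1):
    B=lambda b:W(-.003,c+b,.014); T=lambda b:W(-.003-.14*np.sin(t),c+b,.014+.14*np.cos(t))
    D([B(-.032),B(.032),T(.032),T(-.032)],(0,200,0))
cv2.imwrite('pics/ov.png',im)
E
```

```text
(no output)
```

View pics/ov.png

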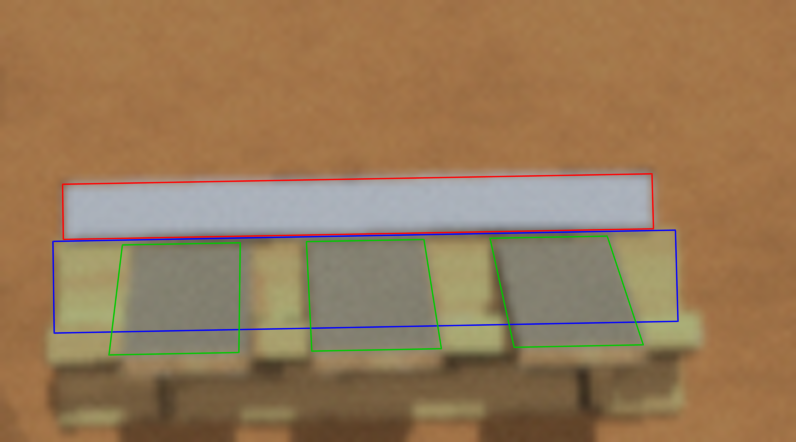

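The overlay agrees: the bar is flush, and the panels are square, apart from each other and leaning at about 28°. Handing in.

```bash
python3 -c "
from bench import job
print(job.sign_off())"
```

```text
the job is handed in; nothing more can be done
None
```

The job is handed in: the bar was slid flush along the ledge, and all three panels from the rack now lean square and side by side behind it at about 28°, with nothing else on the table touched.

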